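# Cover the drying tray with the glass that lies flat on the granite slab

### The job

Keep the dust off the freshly primed castings: the thin frosted glass lies too flat on the granite slab to be picked up, so slide it until one end sticks out well over an edge of the slab, take it by the end that sticks out, and lift it clear of the slab. Lay it gently and flat on top of the slim wooden drying tray so that it covers the whole opening, and let go. Do not let the glass tip or fall, and leave the tray and everything else where they stand.

Things in the scene. Friction and masses are not known exactly. Their poses are not given: they have to be found in the camera images.
- slab_top (a point): centre of the top face of the dark granite slab, 45 mm above the bench: 220 mm along x, 300 mm along y, 45 mm high with square upright sides, z up. It stands firm. It may stand left or right on the bench, with the tray on the other side, and is turned up to 0.2 rad
- glass_center (a point): centre (half-way up) of the frosted glass: a plain rigid sheet 140 mm long (its x), 60 mm wide (its y), 3 mm thick (z), about 63 g, at first lying flat on the slab, clear of its edges, with its long side within 0.35 rad of the slab's y; the two faces and the two ends are alike. It slides with friction about 0.6 and tips off the slab if half its length sticks out
- glass_end_a (a point): middle of the short edge of the glass at +x of glass_center (70 mm from it)
- glass_end_b (a point): middle of the short edge of the glass at -x of glass_center (70 mm from it)
- tray: slim open plywood drying tray with little grey castings on pins inside, all lower than its rim: 124 mm long (its x), 50 mm wide (its y), 42 mm high, walls 4 mm, 0.3 kg, loose on the bench; origin at the centre of its underside. The glass is 5 mm wider than the tray on each long side and 8 mm longer at each end when centred
- tray_rim (a point): centre of the tray's open top, level with its rim, 42 mm above the bench; axes as tray
- tray_corner_a (a point): inner corner of the tray's opening at rim height, at +58, +21 mm from the centre in the tray's axes
- tray_corner_b (a point): inner corner of the opening at +58, -21 mm
- tray_corner_c (a point): inner corner of the opening at -58, -21 mm
- tray_corner_d (a point): inner corner of the opening at -58, +21 mm
- weight: small brass glue weight with a knob, 28 mm across, 36 mm high, standing on the granite slab near its far long edge; origin at the centre of its foot
- jar: little grey paint jar with a white cap, 28 mm across, 34 mm high, standing on the granite slab near its far long edge; origin at the centre of its foot
- glue: white glue bottle with a pointed nozzle, 63 mm across, 176 mm high; origin at the centre of its foot
- brushes: white pot 76 mm across and 85 mm high, full of brushes that reach 220 mm up and 50 mm out from its axis; origin at the centre of its foot
- tumbler: black drinking tumbler, 73 mm across, 209 mm high; origin at the centre of its foot
- cloche: clear glass dome with a knob over a grey ornament, on a dark round wooden base 120 mm across, 170 mm high in all; origin at the centre of its foot
- scraper: spatula, 190 mm long, lying flat near the far side of the bench; origin near its middle, x along it
- cork_block: cork sanding block 40 x 80 x 22 mm, lying near the far side of the bench; origin at the centre of its underside
Mind the look-alikes: they are no part of the job. Several things look just like the tray: the one meant starts farthest from the robot's base.

How it is judged:
By the outcome, as a careful person would: the job done as asked, in the order asked, and still so for the second after the job is handed in, with the robot touching nothing.
It also fails if it takes over 58 s, if anything falls off the work surface, if the arm or the gripper's body presses on something with over 40 N, if the wrist force passes 120 N, or if a joint passes its speed limit or range.

### The arm

A 6-joint arm with a two-finger parallel gripper is mounted at the origin on the work surface. World frame = base frame: x ahead of the robot, y to its left, z up, the work surface at z = 0. Lengths are in mm, angles in degrees, forces in N, time in s.
With the tool pointing down it reaches from about 300 to 850 mm from the base axis. Payload 4.2 kg.
Tool frame: the origin (TCP) lies at the very end of the fingers, on their centre line; the grasp point (between the pads) lies 19 mm behind it; z points along the fingers, y is the line along which they close (so a half turn about z gives the same grasp; the last joint's range is limited). The gripper opens to 91 mm and grips with 3 to 60 N. Pads are 32 mm wide; open, the fingers measure 118 mm over their backs; the gripper's body (76 mm by 178 mm) begins 60 mm behind the grasp point.
Start: joints at [-64.744, 18.312, 89.639, -0, 72.044, -1.146], TCP at [255.688, -515.041, 213.976] pointing down, gripper open.
Joint ranges: [-177.97, 177.97], [-48.28, 115.42], [12.27, 149.76], [-77.06, 257.06], [2.81, 150.46], [-146.56, 146.56]. Speed limits (degrees/s): [147.25, 147.25, 180, 180, 180, 180].

### API

Orientations are given as [roll, pitch, yaw] about the fixed x, y, z axes, in that order (R = Rz(yaw) Ry(pitch) Rx(roll)).
In Python, from workcell import env, eyes gives the robot as it stands.
- The arm moves only by the tool send_rows, never from a script. Its argument "targets" is text: rows parted by semicolons, each of 7 numbers parted by spaces: the shift along the tool's x, y, z in m, then the turn, a rotation vector about the tool's x, y, z in degrees, then the opening in per cent of the stroke, from 0 (shut) to 100 (fully open). A call has 1 to 12 rows; each row is the pose to reach, as a shift and turn from the pose commanded when the call began, along the tool's axes at that moment; what a row does not reach only later rows make up. A row lasts 1/12 s, in which the tool goes at most 41.7 mm and 7.16 degrees, less where a joint would pass 70% of its speed; a pose out of reach is approached as far as the arm can. A call with a gripper value outside its range is refused whole. The fingers move at their own pace and stop on an object; "grip_force" is the grip in N (left out, the last holds). Time passes only in rows, so rows that repeat a pose let the fingers close. It gives the time, the measured TCP pose, the force, the opening and the grip force at its end, in the units of the state.
- env.state(): the state, without advancing time (a new reading comes with each control period).
- eyes.grab_frame(name): name is "side" or "top"; returns a dict with "image" (384x512x3 uint8, blue, green, red), "fovy" (degrees; the focal length in pixels is half the picture's height over the tangent of half this angle, whatever the lens; pixels are square), "cx", "cy" (the principal point, pixels), "D" ([k1, k2, p1, p2, k3] as OpenCV has them; the pictures are not rectified), "eye" and "attitude" of the camera in the world. Camera axes: x right, y up, looking along -z (the intrinsics and any distortion apply to the point x, -y, -z); pixel columns grow to the right and rows downward; lengths in mm; the calibration is good to about 2 mm. A picture is of the moment at which its call begins. There is no depth.
- env.job_done(): hands the job in; it is judged then, once.
The state is a dict: "time_s": time; "qpos": joint angles; "qvel": joint speeds; "effort": joint torques, N m; "ee_pos": TCP position; "ee_rot": TCP orientation; "force": force on the tool from outside, world axes, zero at the start; "torque": the same for the moment, N m; "gripper_width": finger opening in mm; "gripper_force": force on a finger pad.
Only numpy, scipy, OpenCV 4.12 (cv2) and the standard library are available. Lean on these libraries where they do the work, as an engineer would, in place of code of your own. Each camera call takes 0.05 s, during which the arm holds its last target. There are 200 camera calls.

## Working session

There is one attempt and no reset: what is moved stays moved. The work goes in short steps, Python scripts to look and compute and a tool call to move; the robot and the scene stay as the last step left them, time stands still between calls to the robot, and variables do not carry over. Pictures are saved under pics/ and viewed, at most 10 in all, crops included, and the job is handed in when it is done.

Besides the shell and the picture viewer there is one more tool, called after "Emit:" as name(argument=value, ...) on one line, values as JSON. send_rows: Moves the arm, as the interface text tells. Its arguments: {"type":"object","properties":{"targets":{"type":"string"},"grip_force":{"type":"number"}},"required":["targets"]}

```bash
mkdir -p pics
python3 - <<'E'
from workcell import env, eyes
import cv2,pickle
fs={}
for n in("top","side"):
    f=eyes.grab_frame(n);fs[n]=f
    cv2.imwrite(f"pics/{n}0.png",cv2.resize(f["image"],(800,600),interpolation=cv2.INTER_CUBIC))
    print(n,{k:v for k,v in f.items() if k!="image"})
pickle.dump(fs,open("f0.pkl","wb"))
print(env.state())
E
```

```text
top {'fovy': 50.58797692906738, 'cx': 250.44355300144133, 'cy': 189.65661934824357, 'D': array([0.03929595, 0.        , 0.        , 0.        , 0.        ]), 'eye': array([ 426.79324909,    4.06410643, 1518.65836158]), 'attitude': array([  5.76524026,   0.12283452, -88.31861877])}
side {'fovy': 51.35631695886314, 'cx': 250.73276844820214, 'cy': 192.35155679476608, 'D': array([0.02352827, 0.        , 0.        , 0.        , 0.        ]), 'eye': array([ 12.83014724, 833.61679341, 783.1902129 ]), 'attitude': array([  54.28169325,   -1.1146369 , -145.46126378])}
{'time_s': 0.1, 'qpos': array([-6.47451047e+01,  1.83465387e+01,  8.96994738e+01, -5.76263818e-04,
        7.20438876e+01, -1.14635108e+00]), 'qvel': array([ 0.07178762,  0.01401507, -0.15165057,  0.02387579,  0.00024956,
        0.02789373]), 'effort': array([ 1.15751382e-04, -4.13331234e+01, -2.32510543e+01,  7.28664198e-02,
        4.21503803e-02, -5.92664742e-05]), 'ee_pos': array([ 255.4765502 , -514.6209566 ,  213.21839448]), 'ee_rot': array([-1.79910107e+02, -1.25075812e-03,  2.64014235e+01]), 'force': array([ 0.05861855,  0.0939734 , -1.00414531]), 'torque': array([ 0.01020664, -0.03285003, -0.02830307]), 'gripper_force': 0.0, 'gripper_width': 91.0086000838699}
```

View pics/top0.png

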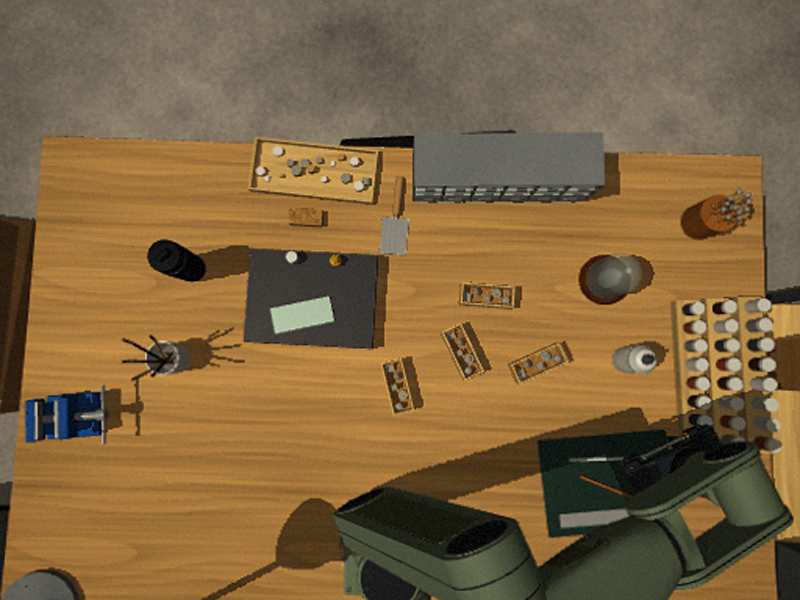

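View pics/side0.png

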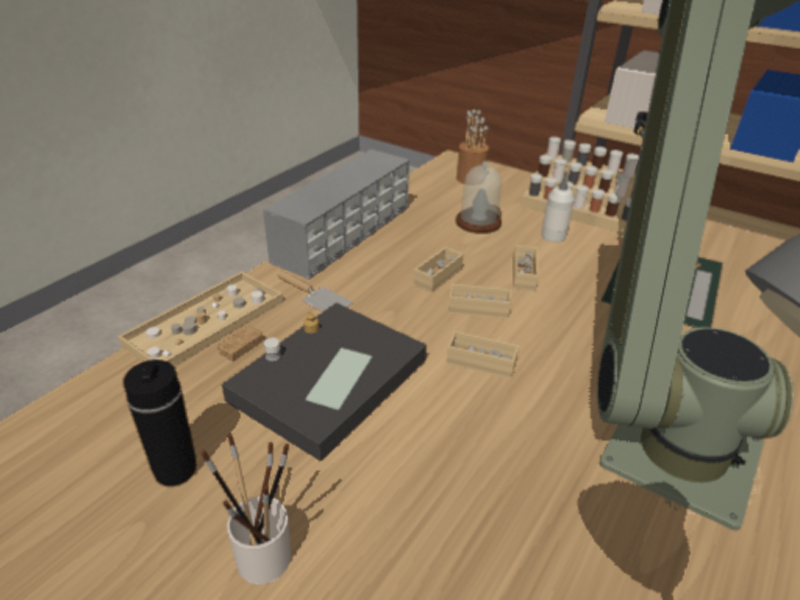

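Top view (800×600 pixels) shows the slab at (313,298), the glass at (302,314), and the weight and jar along the slab's far edge. There are four tray look-alikes: (490,296), (463,350), (541,361) and (399,385). The robot base is at the bottom, so (490,296) looks farthest. I'll check that by computing the distances and looking at enlarged crops.

```bash
cat > h.py <<'E'
import numpy as np,cv2,pickle
from scipy.spatial.transform import Rotation as R
from scipy.optimize import least_squares
def cam(f):
    A=R.from_euler('xyz',f["attitude"],degrees=True).as_matrix()
    fl=192/np.tan(np.radians(f["fovy"]/2))
    K=np.array([[fl,0,f["cx"]],[0,fl,f["cy"]],[0,0,1]])
    Rc=np.diag([1,-1,-1])@A.T
    return K,Rc,np.array(f["eye"]),np.array(f["D"])
def proj(f,P):
    K,Rc,e,D=cam(f)
    return cv2.projectPoints(np.atleast_2d(P).astype(float),cv2.Rodrigues(Rc)[0],-Rc@e,K,D)[0][:,0]
def ray(f,uv):
    K,Rc,e,D=cam(f)
    n=cv2.undistortPoints(np.array([[uv]],float),K,D)[0,0]
    return e,Rc.T@np.array([n[0],n[1],1])
def onz(f,uv,z):
    e,d=ray(f,uv); return e+d*(z-e[2])/d[2]
def tri(fa,ua,fb,ub):
    r=least_squares(lambda p:np.r_[proj(fa,p)[0]-ua,proj(fb,p)[0]-ub],onz(fa,ua,40))
    return r.x,np.abs(r.fun).max()
E
python3 - <<'E'
from h import *
fs=pickle.load(open("f0.pkl","rb"))
s=512/800
for c in [(490,296),(463,350),(541,361),(399,385)]:
    p=onz(fs["top"],(c[0]*s,c[1]*s),42); print(c,p.round(),np.hypot(*p[:2]).round())
t=fs["top"]["image"][150:270,150:350]; cv2.imwrite("pics/tc.png",cv2.resize(t,None,fx=4,fy=4,interpolation=cv2.INTER_CUBIC))
t=fs["side"]["image"][155:295,140:340]; cv2.imwrite("pics/sc.png",cv2.resize(t,None,fx=4,fy=4,interpolation=cv2.INTER_CUBIC))
E
```

```text
(490, 296) [ 583. -219.   42.] 623.0
(463, 350) [ 456. -158.   42.] 482.0
(541, 361) [ 436. -338.   42.] 552.0
(399, 385) [371. -12.  42.] 371.0
```

View pics/tc.png

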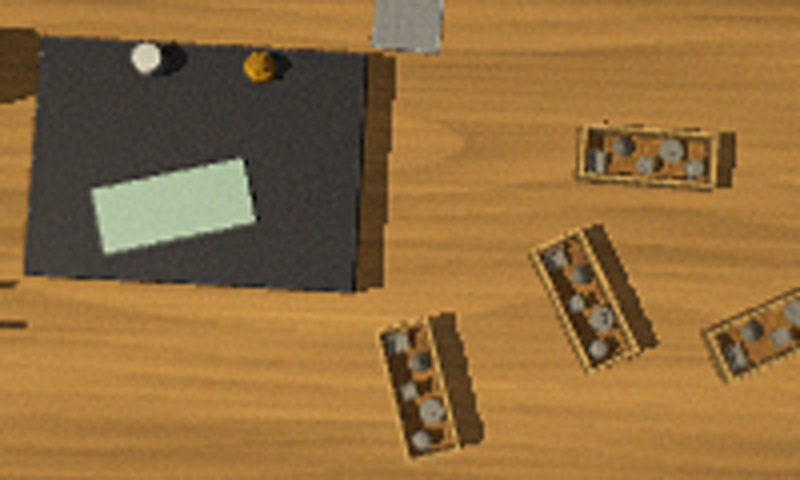

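View pics/sc.png

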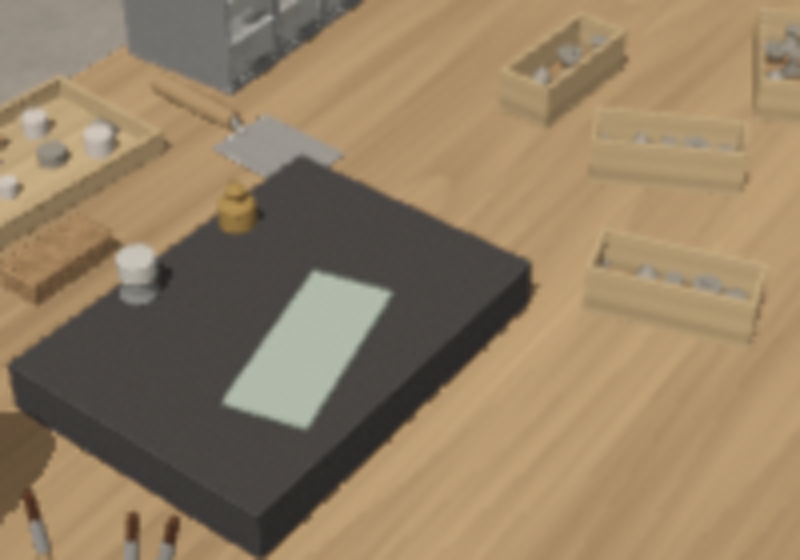

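The tray is the one at top-crop (650,157), side-crop (563,65). It is 623 mm from the base, the farthest of the four (the others are at 552, 482 and 371). Next I'll fit the poses from the corners I read in both views.

```bash
cat >> h.py <<'E'
def rect(fs,T,S,l,w,z0):
    # corner order: (+y end:+x,-x),( -y end: +x,-x); l along y-ish
    T=np.array(T,float);S=np.array(S,float)
    loc=np.array([[-l/2,w/2],[-l/2,-w/2],[l/2,w/2],[l/2,-w/2]])
    def pts(p):
        a=p[3];return np.array([[p[0]+np.cos(a)*u-np.sin(a)*v,p[1]+np.sin(a)*u+np.cos(a)*v,p[2]] for u,v in loc])
    g=onz(fs["top"],T.mean(0),z0)
    r=least_squares(lambda p:np.r_[(proj(fs["top"],pts(p))-T).ravel(),(proj(fs["side"],pts(p))-S).ravel()],[g[0],g[1],z0,np.radians(-90)])
    p=r.x.copy();p[3]=np.degrees(p[3]);return p.round(1),r.fun.round(1).reshape(-1,2),pts(r.x).round(1)
def move(c,t):
    """c,t: x y z yaw(tool down)"""
    A=R.from_euler('xyz',[180,0,c[3]],degrees=True);B=R.from_euler('xyz',[180,0,t[3]],degrees=True)
    print((A.inv().apply(np.array(t[:3])-c[:3])/1000).round(4),(A.inv()*B).as_rotvec(degrees=True).round(1))
E
python3 - <<'E'
from h import *
fs=pickle.load(open("f0.pkl","rb"))
def tc(L):return (np.array(L)+.5)/4+[150,150]-.5
def sc(L):return (np.array(L)+.5)/4+[140,155]-.5
for n,T,S,l,w,z in [("glass",[(91,188),(104,255),(243,158),(257,222)],[(222,404),(305,430),(313,270),(393,292)],140,60,48),
 ("slab",[(42,37),(25,274),(366,55),(355,292)],[(10,370),(260,515),(302,157),(530,265)],300,220,45),
 ("tray",[(583,125),(576,179),(718,133),(714,188)],[(502,68),(547,90),(583,16),(625,48)],124,50,42)]:
    p,r,q=rect(fs,tc(T),sc(S),l,w,z); print(n,p);print(r.tolist());print(q.tolist())
    print([tri(fs["top"],a,fs["side"],b)[0].round(1).tolist() for a,b in zip(tc(T),sc(S))])
E
```

```text
glass [528.1 219.   45.7 -76.6]
[[0.1, 0.2], [-0.1, -0.4], [-0.1, -0.1], [-0.4, -0.0], [0.1, -0.5], [0.4, -0.6], [0.2, 0.7], [-0.3, 0.4]]
[[541.0, 294.1, 45.7], [482.6, 280.1, 45.7], [573.5, 157.9, 45.7], [515.2, 144.0, 45.7]]
[[541.4, 294.4, 44.2], [482.6, 280.8, 44.0], [573.6, 157.8, 48.0], [515.0, 142.5, 46.4]]
slab [568.  199.5  40.  -91.2]
[[0.0, -0.3], [-0.2, 0.3], [0.4, -0.7], [-0.0, -0.1], [-0.2, -0.7], [0.1, 1.2], [-0.4, -0.1], [0.8, -0.2]]
[[681.2, 347.1, 40.0], [461.2, 351.8, 40.0], [674.8, 47.2, 40.0], [454.8, 51.9, 40.0]]
[[680.3, 347.6, 38.3], [462.2, 350.7, 42.6], [671.9, 48.7, 41.6], [456.0, 52.7, 39.0]]
tray [ 586.5 -212.2   36.1  -94. ]
[[-0.1, -0.6], [0.5, -0.6], [-0.1, 0.7], [-0.2, 0.5], [-0.5, 1.5], [0.1, 1.2], [-0.3, 0.3], [0.7, -3.0]]
[[615.7, -152.1, 36.1], [565.8, -148.6, 36.1], [607.1, -275.8, 36.1], [557.3, -272.3, 36.1]]
[[613.0, -151.4, 43.5], [563.8, -145.7, 43.2], [608.2, -276.6, 36.8], [560.5, -275.8, 20.4]]
```

Run:
```python
from h import *
move([255.7,-515,214,26.4],[528,219,150,103.4])
move([528,219,150,103.4],[528,219,52,103.4])
```

```text
[ 0.5703 -0.5364  0.064 ] [  0.   0. -77.]
[-0.    -0.     0.098] [0. 0. 0.]
```

Emit:
send_rows(targets="0.285 -0.268 0 0 0 -38 100;0.285 -0.268 0 0 0 -38 100;0.285 -0.268 0 0 0 -38 100;0.285 -0.268 0 0 0 -38 100;0.285 -0.268 0 0 0 -38 100;0.285 -0.268 0 0 0 -38 100;0.285 -0.268 0 0 0 -38 100;0.285 -0.268 0 0 0 -38 100;0.285 -0.268 0 0 0 -38 100;0.285 -0.268 0 0 0 -38 100;0.285 -0.268 0 0 0 -38 100;0.285 -0.268 0 0 0 -38 100")

```text
time_s: 1.1
ee_pos: [391.7, -147.8, 213.8]
ee_rot: [-180.0, 0.0, 64.6]
force: [0.3, -0.8, 0.0]
gripper_width: 91.0
gripper_force: 0.0
```

Emit:
send_rows(targets="0.390 -0.036 0.064 0 0 -39 100;0.390 -0.036 0.064 0 0 -39 100;0.390 -0.036 0.064 0 0 -39 100;0.390 -0.036 0.064 0 0 -39 100;0.390 -0.036 0.064 0 0 -39 100;0.390 -0.036 0.064 0 0 -39 100;0.390 -0.036 0.064 0 0 -39 100;0.390 -0.036 0.064 0 0 -39 100;0.390 -0.036 0.064 0 0 -39 100;0.390 -0.036 0.064 0 0 -39 100;0.390 -0.036 0.064 0 0 -39 100;0.390 -0.036 0.064 0 0 -39 100")

```text
time_s: 2.1
ee_pos: [528.3, 218.0, 148.9]
ee_rot: [-179.9, 0.1, 103.4]
force: [-0.7, -0.8, -0.4]
gripper_width: 91.1
gripper_force: 0.0
```

Emit:
send_rows(targets="0 0 0.040 0 0 0 100;0 0 0.070 0 0 0 100;0 0 0.090 0 0 0 100;0 0 0.094 0 0 0 100;0 0 0.094 0 0 0 100;0 0 0.094 0 0 0 100")

```text
time_s: 2.6
ee_pos: [528.8, 217.9, 57.2]
ee_rot: [179.9, 0.0, 103.3]
force: [-0.0, -1.1, 0.8]
gripper_width: 91.0
gripper_force: 0.0
```

Run:
```python
from h import *
from workcell import env,eyes
s=env.state();print(s["ee_pos"],s["ee_rot"],s["force"])
f=eyes.grab_frame("side");f2=eyes.grab_frame("top")
t=f["image"][155:295,140:340]; u=f2["image"][150:270,150:350]
a=cv2.resize(t,None,fx=2.8,fy=2.8,interpolation=cv2.INTER_CUBIC)[:,:400];
cv2.imwrite("pics/g1.png",np.hstack([cv2.resize(t[:,30:120],(400,600),interpolation=cv2.INTER_CUBIC),cv2.resize(u[:,:90],(400,600),interpolation=cv2.INTER_CUBIC)]))
```

```text
[528.82188958 217.93598856  57.15876007] [1.79898846e+02 4.95940096e-03 1.03302553e+02] [-0.009173   -1.05573947  0.82805994]
```

View pics/g1.png

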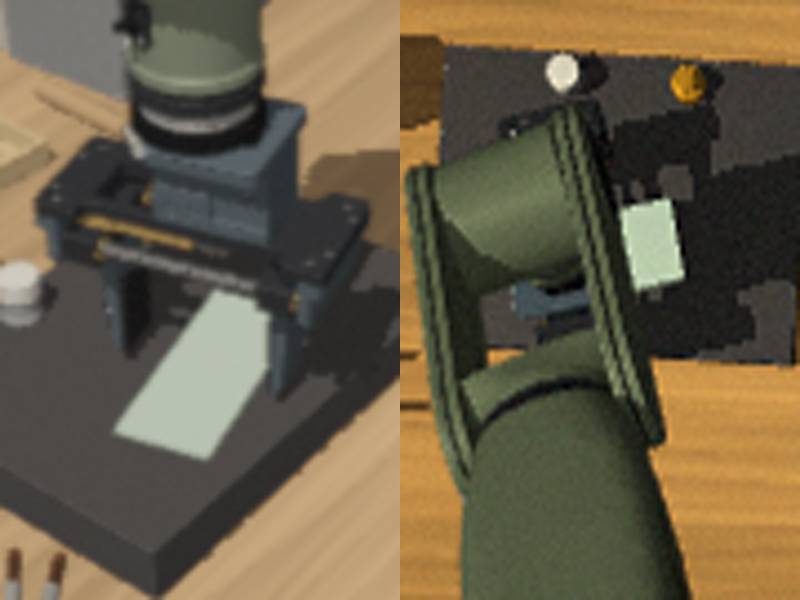

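The fingers straddle the glass cleanly: near finger at side (285,345), far finger at (125,310), and the glass end at top (650,245). Lowering now.

Emit:
send_rows(targets="0 0 0.005 0 0 0 100;0 0 0.010 0 0 0 100;0 0 0.010 0 0 0 100;0 0 0.010 0 0 0 100")

```text
time_s: 3.03
ee_pos: [527.5, 219.0, 45.7]
ee_rot: [-180.0, 0.0, 103.4]
force: [1.2, -0.4, 0.0]
gripper_width: 91.2
gripper_force: 0.0
```

Emit:
send_rows(targets="0 0 0.001 0 0 0 100;0 0 0.001 0 0 0 100;0 0 0.001 0 0 0 100;0 0 0.001 0 0 0 100")

```text
time_s: 3.37
ee_pos: [528.0, 219.2, 45.3]
ee_rot: [180.0, -0.0, 103.4]
force: [-1.0, -0.1, 4.0]
gripper_width: 91.1
gripper_force: 1.9
```

Emit:
send_rows(targets="0 0 -0.001 0 0 0 100;0 0 -0.001 0 0 0 75;0 0 -0.001 0 0 0 60;0 0 -0.001 0 0 0 60;0 0 -0.001 0 0 0 60;0 0 -0.001 0 0 0 60;0 0 -0.001 0 0 0 60;0 0 -0.001 0 0 0 60", grip_force=5)

```text
time_s: 4.03
ee_pos: [527.7, 218.9, 45.7]
ee_rot: [-180.0, 0.0, 103.4]
force: [-0.3, -0.6, -0.7]
gripper_width: 59.7
gripper_force: 5.0
```

Emit:
send_rows(targets="-0.010 -0.001 0 0 0 1 60;-0.022 -0.003 0 0 0 2 60;-0.036 -0.005 0 0 0 3.5 60;-0.051 -0.007 0 0 0 5 60;-0.067 -0.010 0 0 0 6.5 60;-0.083 -0.013 0 0 0 8 60;-0.099 -0.016 0 0 0 9.5 60;-0.114 -0.018 0 0 0 11 60;-0.128 -0.020 0 0 0 12 60;-0.140 -0.022 0 0 0 13 60;-0.148 -0.0235 0 0 0 14 60;-0.1526 -0.024 0 0 0 14.4 60")

```text
time_s: 5.03
ee_pos: [539.7, 63.3, 45.9]
ee_rot: [-180.0, 0.0, 88.8]
force: [0.5, 0.7, -0.6]
gripper_width: 59.8
gripper_force: 5.0
```

Emit:
send_rows(targets="0 0 0 0 0 0 60;0 0 0 0 0 0 60;0 0 0 0 0 0 60")

```text
time_s: 5.28
ee_pos: [539.9, 65.4, 45.9]
ee_rot: [180.0, -0.0, 89.0]
force: [0.2, -0.4, -0.7]
gripper_width: 59.9
gripper_force: 5.0
```

Run:
```python
from h import *
from workcell import env,eyes
f=eyes.grab_frame("side");f2=eyes.grab_frame("top")
pickle.dump({"side":f,"top":f2},open("f1.pkl","wb"))
t=f["image"][170:270,190:290]; u=f2["image"][150:250,180:280]
cv2.imwrite("pics/g2.png",np.hstack([cv2.resize(a,(400,400),interpolation=cv2.INTER_CUBIC) for a in(t,u)]))
```

```text
(no output)
```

View pics/g2.png

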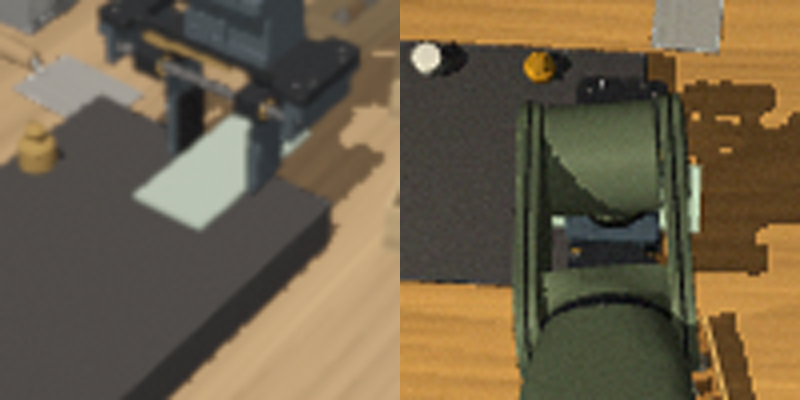

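The glass moved with the fingers. Its -y end now sticks out about 50–55 mm past the slab's edge (top crop columns 645 to 700). Next I open, shift outward and lower beside the overhanging end.

Emit:
send_rows(targets="0 0 0 0 0 0 70;0 0 0 0 0 0 80;0 0 0 0 0 0 92;0 0 0 0 0 0 92;0 0 -0.003 0 0 0 92;-0.020 0 -0.003 0 0 0 92;-0.040 0 -0.003 0 0 0 92;-0.048 0 -0.003 0 0 0 92;-0.048 0 -0.003 0 0 0 92;-0.048 0 0.005 0 0 0 92;-0.048 0 0.015 0 0 0 92;-0.048 0 0.0185 0 0 0 92")

```text
time_s: 6.38
ee_pos: [537.8, 17.7, 25.6]
ee_rot: [-179.8, -0.0, 89.0]
force: [-0.7, 0.1, -0.5]
gripper_width: 84.0
gripper_force: 0.0
```

Emit:
send_rows(targets="0 0 0 0 0 0 92;0 0 0 0 0 0 80;0 0 0 0 0 0 68;0 0 0 0 0 0 60;0 0 0 0 0 0 60;0 0 0 0 0 0 60;0 0 0 0 0 0 60", grip_force=5)

```text
time_s: 6.97
ee_pos: [539.3, 17.1, 27.7]
ee_rot: [180.0, -0.0, 89.0]
force: [0.9, 0.9, 0.4]
gripper_width: 59.6
gripper_force: 5.0
```

Emit:
send_rows(targets="0 0 0 0 0 0 55;0 0 0 0 0 0 55;0 0 0 0 0 0 55;0 0 0 0 0 0 55", grip_force=35)

```text
time_s: 7.3
ee_pos: [539.2, 17.1, 27.6]
ee_rot: [180.0, -0.0, 89.0]
force: [-0.1, 1.0, 0.4]
gripper_width: 59.3
gripper_force: 35.0
```

Gripped at 35 N. I'll lift slowly.

Emit:
send_rows(targets="0 0 -0.002 0 0 0 55;0 0 -0.005 0 0 0 55;0 0 -0.009 0 0 0 55;0 0 -0.015 0 0 0 55;0 0 -0.022 0 0 0 55;0 0 -0.030 0 0 0 55;0 0 -0.038 0 0 0 55;0 0 -0.046 0 0 0 55;0 0 -0.053 0 0 0 55;0 0 -0.057 0 0 0 55;0 0 -0.060 0 0 0 55;0 0 -0.060 0 0 0 55")

```text
time_s: 8.3
ee_pos: [539.4, 17.0, 88.1]
ee_rot: [179.9, 0.0, 89.0]
force: [0.0, 0.3, 0.1]
gripper_width: 59.1
gripper_force: 35.0
```

Run:
```python
from h import *
from workcell import env,eyes
s=env.state();print(s["ee_pos"],s["ee_rot"],s["gripper_width"])
f=eyes.grab_frame("side");f2=eyes.grab_frame("top")
pickle.dump({"side":f,"top":f2},open("f2.pkl","wb"))
t=f["image"][140:240,200:300]; u=f2["image"][170:210,280:340]; w=f["image"][145:195,255:305]
a=np.vstack([cv2.resize(u,(360,240),interpolation=cv2.INTER_CUBIC),cv2.resize(w,(360,360),interpolation=cv2.INTER_CUBIC)])
cv2.imwrite("pics/g3.png",np.hstack([cv2.resize(t[:,:73],(438,600),interpolation=cv2.INTER_CUBIC),a]))
```

```text
[539.38193701  17.02181404  88.14280424] [1.79927654e+02 2.09919885e-03 8.90032493e+01] 59.12681208980976
```

View pics/g3.png

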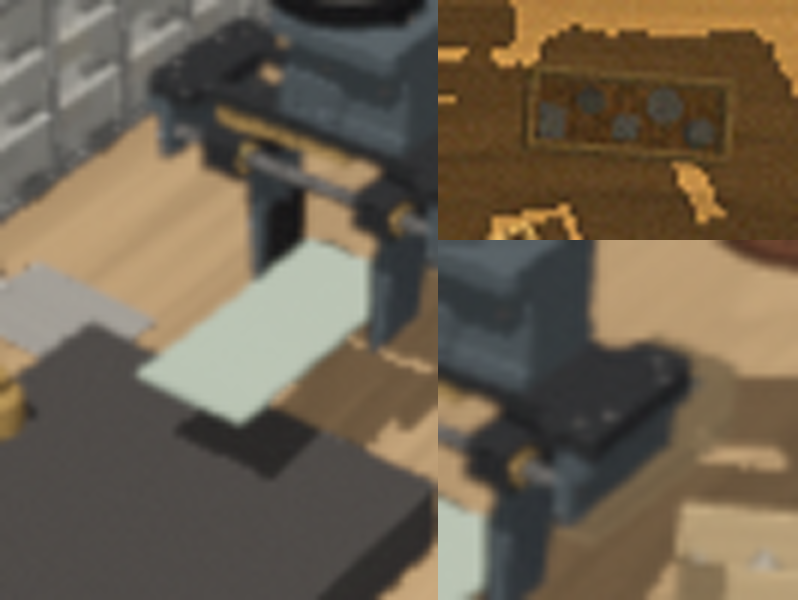

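Glass is held level-looking and clear of the slab: its far-end corners are at side crop (137,376) and (240,423), with its shadow on the slab below. The tray rim in the top crop has corners (530,66), (733,80), (727,158) and (526,147). Now I'll refine the tray pose and check the droop.

Run:
```python
from h import *
f0=pickle.load(open("f0.pkl","rb"));fs=pickle.load(open("f2.pkl","rb"))
def c(L,k,o):return (np.array(L)+.5)/k+o-.5
T1=c([(583,125),(576,179),(718,133),(714,188)],4,[150,150]);T2=c([(92,66),(88,147),(295,80),(289,158)],6,[280,170])
S=c([(502,68),(547,90),(583,16)],4,[140,155])
loc=np.array([[-62,25],[-62,-25],[62,25],[62,-25]])
def pts(p):
    a=p[3];return np.array([[p[0]+np.cos(a)*u-np.sin(a)*v,p[1]+np.sin(a)*u+np.cos(a)*v,p[2]] for u,v in loc])
for ws in(0,1):
  g=lambda p:np.r_[(proj(fs["top"],pts(p))-T1).ravel(),(proj(fs["top"],pts(p))-T2).ravel(),ws*(proj(fs["side"],pts(p))[:3]-S).ravel(),(0 if ws else p[2]-42)]
  r=least_squares(g,[585,-213,42,-1.6]);print(r.x[:3].round(1),np.degrees(r.x[3]).round(1),r.fun.round(1)[16:])
obs=c([(137,376),(240,423)],6,[200,140])
for z in(100,104,108,112):print(z,(proj(fs["side"],[[571,135,z],[511,135,z]])-obs).round(1).tolist())
```

```text
[ 586.4 -210.9   42. ] -92.2 [-0.  0.  0.  0. -0. -0. -0.]
[ 586.3 -211.2   41.2] -92.8 [-0.4  0.6  0.5  0.2 -0.7 -0.8  0. ]
100 [[0.9, 1.8], [1.1, 1.8]]
104 [[0.9, 0.7], [1.1, 0.6]]
108 [[0.9, -0.5], [1.1, -0.5]]
112 [[0.8, -1.6], [1.1, -1.7]]
```

Emit:
send_rows(targets="-0.004 0.001 0 0 0 0 55;-0.012 0.002 0 0 0 0 55;-0.024 0.004 0 0 0 0 55;-0.040 0.007 0 0 0 0.2 55;-0.058 0.010 0 0 0 0.3 55;-0.077 0.013 0 0 0 0.4 55;-0.097 0.017 0 0 0 0.5 55;-0.117 0.021 0 0 0 0.6 55;-0.137 0.024 0 0 0 0.7 55;-0.157 0.028 0 0 0 0.8 55;-0.177 0.032 0 0 0 0.9 55;-0.197 0.035 0 0 0 1 55")

```text
time_s: 9.4
ee_pos: [570.5, -182.9, 87.2]
ee_rot: [-180.0, 0.0, 88.0]
force: [-0.3, 0.4, -0.2]
gripper_width: 58.8
gripper_force: 35.0
```

Emit:
send_rows(targets="-0.018 0.003 0 0 0 0.1 55;-0.034 0.006 0 0 0 0.2 55;-0.048 0.008 0 0 0 0.3 55;-0.060 0.011 0 0 0 0.4 55;-0.069 0.013 0 0 0 0.5 55;-0.075 0.014 0 0 0 0.5 55;-0.078 0.014 0 0 0 0.5 55;-0.078 0.014 0 0 0 0.5 55;-0.078 0.014 0 0 0 0.5 55;-0.078 0.014 0 0 0 0.5 55")

```text
time_s: 10.23
ee_pos: [581.8, -258.3, 87.5]
ee_rot: [-180.0, -0.0, 87.5]
force: [0.7, -0.4, -0.8]
gripper_width: 58.9
gripper_force: 35.0
```

Emit:
send_rows(targets="0 0 0.003 0 0 0 55;0 0 0.008 0 0 0 55;0 0 0.014 0 0 0 55;0 0 0.020 0 0 0 55;0 0 0.026 0 0 0 55;0 0 0.031 0 0 0 55;0 0 0.034 0 0 0 55;0 0 0.035 0 0 0 55;0 0 0.035 0 0 0 55")

```text
time_s: 10.98
ee_pos: [581.7, -259.0, 52.0]
ee_rot: [-180.0, -0.0, 87.5]
force: [-0.8, -0.4, -1.1]
gripper_width: 59.1
gripper_force: 35.0
```

Run:
```python
from h import *
from workcell import env,eyes
s=env.state();print(s["ee_pos"],s["ee_rot"],s["gripper_width"])
f=eyes.grab_frame("side");f2=eyes.grab_frame("top")
pickle.dump({"side":f,"top":f2},open("f3.pkl","wb"))
t=f["image"][130:210,240:320]; u=f2["image"][160:220,280:350]
cv2.imwrite("pics/g4.png",np.hstack([cv2.resize(t,(400,400),interpolation=cv2.INTER_CUBIC),cv2.resize(u[:,:60],(400,400),interpolation=cv2.INTER_CUBIC)]))
```

```text
[ 581.72361617 -259.00505705   52.04676346] [-1.79969508e+02 -8.81758803e-03  8.75003717e+01] 59.14214015464344
```

View pics/g4.png

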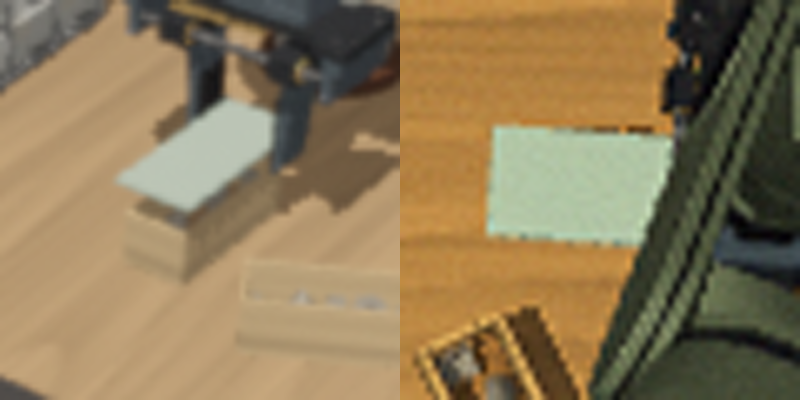

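The glass is above the tray, its +y end corners at top crop (495,127) and (488,234). I'll compare those with the tray.

Run:
```python
from h import *
fs=pickle.load(open("f3.pkl","rb"))
g=[(np.array(p)+.5)/6.6667+[280,160]-.5 for p in[(95,127),(88,234)]]
q=[onz(fs["top"],p,72.5) for p in g];print(np.round(q,1))
S=[(np.array(p)+.5)/5+[240,130]-.5 for p in[(117,181),(190,213)]]
print([ (a.round(1).tolist(),e.round(1)) for a,e in (tri(fs["top"],x,fs["side"],y) for x,y in zip(g,S))])
a=np.radians(-92.5);ax=np.array([np.cos(a),np.sin(a)])
print("centre from end",(np.mean(q,0)[:2]+70*ax).round(1), "tcp-based",np.array([581.7,-259])-48.3*ax)
```

```text
[[ 616.9 -142.8   72.5]
 [ 559.  -140.2   72.5]]
[([617.6, -143.0, 69.5], np.float64(0.1)), ([559.1, -140.9, 67.3], np.float64(0.1))]
centre from end [ 584.9 -211.4] tcp-based [ 583.80681641 -210.7459709 ]
```

Emit:
send_rows(targets="0 0.002 0.003 0 0.3 0 55;0 0.002 0.007 0 0.6 0 55;0 0.002 0.011 0 1 0 55;0 0.002 0.015 0 1 0 55;0 0.002 0.019 0 1 0 55;0 0.002 0.022 0 1 0 55;0 0.002 0.0235 0 1 0 55;0 0.002 0.024 0 1 0 55;0 0.002 0.024 0 1 0 55")

```text
time_s: 11.83
ee_pos: [583.8, -259.0, 28.3]
ee_rot: [-180.0, -1.0, 87.5]
force: [-0.2, -0.5, -0.0]
gripper_width: 58.9
gripper_force: 35.0
```

Emit:
send_rows(targets="0 0 0.0005 0 0 0 55;0 0 0.001 0 0 0 55;0 0 0.0015 0 0 0 55;0 0 0.0015 0 0 0 55;0 0 0.0015 0 0 0 55")

```text
time_s: 12.25
ee_pos: [583.9, -259.1, 27.0]
ee_rot: [180.0, -1.0, 87.5]
force: [0.1, 0.2, -0.1]
gripper_width: 59.3
gripper_force: 35.0
```

Emit:
send_rows(targets="0 0 0.0005 0 0 0 55;0 0 0.001 0 0 0 55;0 0 0.001 0 0 0 55;0 0 0.001 0 0 0 55")

```text
time_s: 12.58
ee_pos: [583.8, -259.1, 25.9]
ee_rot: [-180.0, -1.0, 87.5]
force: [0.4, 0.4, -1.1]
gripper_width: 59.3
gripper_force: 35.0
```

Emit:
send_rows(targets="0 0 0.0005 0 0 0 55;0 0 0.001 0 0 0 55;0 0 0.001 0 0 0 55;0 0 0.001 0 0 0 55")

```text
time_s: 12.92
ee_pos: [583.9, -259.1, 24.9]
ee_rot: [180.0, -1.0, 87.5]
force: [-0.5, 0.4, -0.7]
gripper_width: 59.3
gripper_force: 35.0
```

Emit:
send_rows(targets="0 0 0.0005 0 0 0 55;0 0 0.0005 0 0 0 55;0 0 0.0005 0 0 0 55;0 0 0.0005 0 0 0 55")

```text
time_s: 13.25
ee_pos: [583.9, -259.1, 24.8]
ee_rot: [180.0, -1.0, 87.5]
force: [-1.8, 0.3, 3.7]
gripper_width: 59.5
gripper_force: 35.0
```

Run:
```python
from h import *
from workcell import env,eyes
F=[]
for i in range(4):
    eyes.grab_frame("side");s=env.state();F.append(s["force"])
print(np.mean(F,0),s["ee_pos"],s["torque"])
f=eyes.grab_frame("side")
t=f["image"][140:200,255:335]
cv2.imwrite("pics/g5.png",cv2.resize(t,(800,600),interpolation=cv2.INTER_CUBIC))
```

```text
[-0.96626546  1.39415048  4.20882248] [ 583.87963138 -259.09959993   24.82155733] [-0.05710598  0.1277762  -0.05661325]
```

View pics/g5.png

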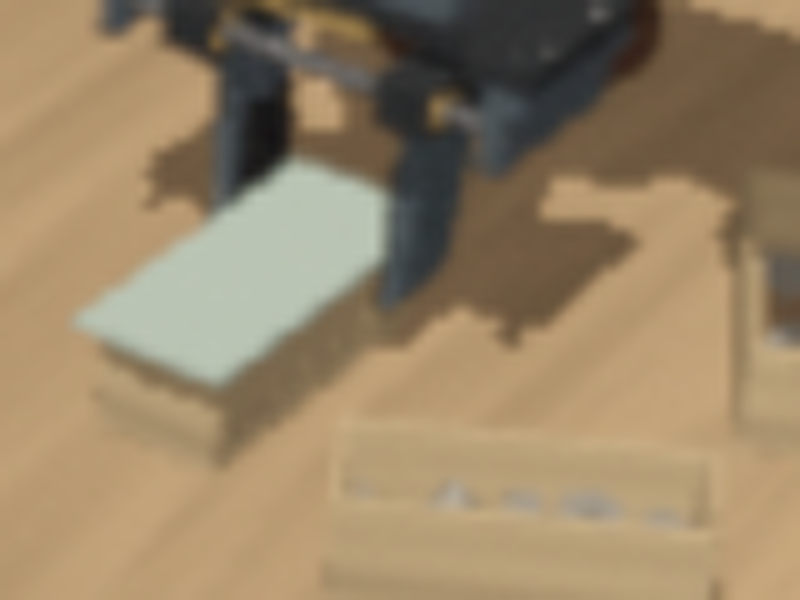

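The glass rests on the tray with about 4 N of contact; its corners are at (75,322) and (218,385) above the tray's end. I'll ease the grip, open, then rise.

Emit:
send_rows(targets="0 0 0 0 0 0 60;0 0 0 0 0 0 60;0 0 0 0 0 0 60", grip_force=3)

```text
time_s: 13.75
ee_pos: [584.0, -259.1, 24.6]
ee_rot: [180.0, -1.0, 87.5]
force: [-0.4, 0.1, 4.1]
gripper_width: 59.9
gripper_force: 3.0
```

Emit:
send_rows(targets="0 0 0 0 0 0 68;0 0 0 0 0 0 72;0 0 0 0 0 0 78;0 0 0 0 0 0 84;0 0 0 0 0 0 88;0 0 0 0 0 0 88;0 0 0 0 0 0 88")

```text
time_s: 14.33
ee_pos: [583.9, -259.0, 24.4]
ee_rot: [-180.0, -1.0, 87.5]
force: [0.3, -0.2, 0.5]
gripper_width: 80.4
gripper_force: 0.0
```

Emit:
send_rows(targets="0 0 -0.005 0 0 0 88;0 0 -0.012 0 0 0 88;0 0 -0.022 0 0 0 88;0 0 -0.035 0 0 0 88;0 0 -0.055 0 0 0 88;0 0 -0.080 0 0 0 88;0 0 -0.110 0 0 0 88;0 0 -0.140 0 0 0 88;0 0 -0.165 0 0 0 88;0 0 -0.180 0 0 0 88;0 0 -0.180 0 0 0 88;0 0 -0.180 0 0 0 88")

```text
time_s: 15.33
ee_pos: [583.9, -262.3, 205.9]
ee_rot: [179.9, -0.9, 87.5]
force: [-0.7, 0.7, -1.2]
gripper_width: 80.3
gripper_force: 0.0
```

Emit:
send_rows(targets="-0.020 -0.020 0 0 0 0 88;-0.050 -0.050 0 0 0 0 88;-0.080 -0.080 0 0 0 0 88;-0.110 -0.120 0 0 0 0 88;-0.130 -0.160 0 0 0 0 88;-0.150 -0.190 0 0 0 0 88;-0.160 -0.220 0 0 0 0 88;-0.160 -0.220 0 0 0 0 88;-0.160 -0.220 0 0 0 0 88")

```text
time_s: 16.08
ee_pos: [354.8, -412.3, 200.4]
ee_rot: [-179.9, -1.1, 87.3]
force: [0.8, 0.4, -0.2]
gripper_width: 80.2
gripper_force: 0.0
```

Run:
```python
from h import *
from workcell import env,eyes
s=env.state();print(s["ee_pos"],s["time_s"])
f=eyes.grab_frame("side");f2=eyes.grab_frame("top")
pickle.dump({"side":f,"top":f2},open("f4.pkl","wb"))
t=f["image"][145:185,265:305]; u=f2["image"][160:220,280:340]
cv2.imwrite("pics/g6.png",np.hstack([cv2.resize(a,(400,400),interpolation=cv2.INTER_CUBIC) for a in(t,u)]))
```

```text
[ 354.8064367  -412.30962768  200.35846937] 16.0833
```

View pics/g6.png

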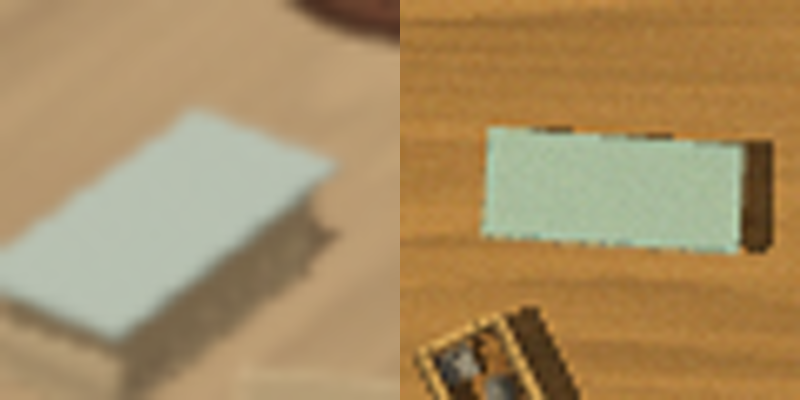

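The glass lies flat on the tray. Its top-view corners are (487,127), (483,235), (744,144) and (740,252). I'll check the centring and hand in if it's good.

Run:
```python
from h import *
from workcell import env
fs=pickle.load(open("f4.pkl","rb"))
q=np.array([onz(fs["top"],(np.array(p)+.5)/6.6667+[280,160]-.5,45) for p in[(87,127),(83,235),(344,144),(340,252)]])
c=q.mean(0);d=q[2]+q[3]-q[0]-q[1];yaw=np.degrees(np.arctan2(d[1],d[0]))
off=c[:2]-[586.4,-211];print(c.round(1),yaw.round(1),off.round(1),np.abs(env.state()["qvel"]).max())
if np.abs(off).max()<4 and abs(yaw+92.5)<3: print(env.job_done())
```

```text
[ 588.  -210.8   45. ] -92.2 [1.6 0.2] 1.2479405847350713
the job is handed in; nothing more can be done
None
```

The glass lies flat and released on the farthest tray, about 2 mm off centre by camera measurement, so it covers the whole opening; I've handed the job in at about 16 s with the arm clear, and the verdict wasn't returned.

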